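Dispense a walnut: unlock, press the lever, lock again

ROBOT

A 6-joint arm with a two-finger parallel gripper is mounted at the origin on the work surface. World frame = base frame: x ahead of the robot, y to its left, z up, the work surface at z = 0. Lengths are in m, angles in rad, forces in N, time in s.
With the tool pointing down it reaches from about 0.275 to 0.775 m from the base axis. Payload 14.6 kg.
Tool frame: the origin (TCP) lies where the fingers leave the gripper's body, on its centre line; the fingertips stand 73 mm ahead of it and the grasp point (between the pads) lies 54 mm ahead of it; z points along the fingers, y is the direction in which the jaws open and shut (so a half turn about z gives the same grasp; the last joint's range is limited). The gripper opens to 85 mm and grips with 20 to 120 N. Pads are 22 mm wide; open, the fingers measure 114 mm over their backs; the gripper's body (76 mm by 85 mm) begins 54 mm behind the grasp point. The pads swing forward as they close: fully open they stand 13 mm farther back than shut.
Start: joints at [-1.465, 0.263, -0.048, 1.259, 0, 1.415], TCP at [0.135, -0.507, 0.304] pointing down, gripper open.
Joint ranges: [-2.65, 2.65], [-0.89, 1.7], [-1.18, 1.37], [-2.13, 2.11], [-1.35, 1.29], [-3.14, 3.14]. Speed limits (rad/s): [1.89, 1.89, 2.57, 2.79, 3.14, 3.14].

INTERFACE

Orientations are given as a 3x3 rotation matrix whose columns are the frame's x, y, z axes.
In Python, from bench import status, viewer, job gives the robot as it stands.
- The arm moves only by the shell command python3 -m handwheel 'ROWS' [OPENING] [FORCE]. ROWS is a JSON object of lists of equal length, an entry for each row: "xyz": the shift along the tool's x, y, z in units of 60 mm (1.0 is 60 mm), a list of three; "turn": the turn, a rotation vector about the tool's x, y, z in units of 8 degrees (1.0 is 8 degrees), a list of three. A call has 1 to 5 rows; each row shifts and turns the commanded pose from where the row before left it, along the tool's axes as they then stand; what a row does not reach is not made up. A row lasts 1/8 s, in which the tool goes at most 62.5 mm and 10.7 degrees, less where a joint would pass 70% of its speed; a pose out of reach is approached as far as the arm can. A call is refused whole if a number of a shift passes 1 or a number of a turn 1, either way. A call with a gripper value outside its range is refused whole. OPENING is the closure, from -1 (fully open) to 1 (shut), set as the call begins (- or left out, the last holds). The fingers move at their own pace and stop on an object; FORCE is the grip in N (left out, the last holds). Time passes only in rows, so rows that do not move let the fingers close. It gives the time, the measured TCP pose, the force and the opening at its end, in the units of the state.
- status.read_state(): the state, without advancing time (a new reading comes with each control period).
- viewer.grab_frame(name): name is "scene" or "top"; returns (picture, depth): 384x512x3 uint8, red, green, blue; 384x512 float32, m along the optical axis (not along the pixel's ray), 0 where there is no reading.
- viewer.camera_params(name): a dict with "fovy" (degrees; the focal length in pixels is half the picture's height over the tangent of half this angle, whatever the lens; pixels are square), "cx", "cy" (the principal point, pixels), "k1" (the pictures are not rectified: a ray, as slopes to the right and down, at radius r is drawn at 1 + k1 r^2 times it, then the intrinsics apply), "R" (3x3) and "t" (3): a world point X has camera coordinates R X + t. Camera axes: x right, y down, z forward; pixel columns grow to the right and rows downward; lengths in m; the calibration is good to about 2 mm. A picture is of the moment at which its call begins. camera_params takes no time and is no camera call.
- job.job_done(): hands the job in, once; it reports no verdict.
The state is a dict: "time_s": time; "joints": joint angles; "qvel": joint speeds; "joint_efforts": joint torques, N m; "ee_pos": TCP position; "ee_rot": TCP orientation; "ft_force": force on the tool from outside, world axes, zero at the start; "moment": the same for the moment, N m; "opening": finger opening in m.
Only numpy, scipy, OpenCV 4.12 (cv2) and the standard library are available. Lean on these libraries where they do the work, as an engineer would, in place of code of your own. Each camera call takes 0.05 s, during which the arm holds its last target. There are 200 camera calls.

TASK

Drop the waiting walnut from the dispenser into the steel bowl: press the green end of the rocker switch fully down to unlock, then press the dispenser's orange lever all the way down and let it spring back up, then press the red end of the rocker fully down to lock it again. Never push the lever down while the switch is locked. Do not touch the walnut yourself, and leave the bowl and the other loose things where they stand.

Things in the scene. Friction and masses are not known exactly. Their poses are not given: they have to be found in the camera images.
- crate: wooden crate on its side, fixed, 340 (x) x 880 (y) x 100 mm high; origin at the centre of its underside, on the table. Its flat top, 100 mm above the table, carries everything below except the mug.
- dispenser: white and clear walnut dispenser fixed to the crate. Origin on the crate top; local -x is its front. A clear drop tube 46 mm square, 88 to 130 mm above the crate, over local (-50, 0) mm, holds one walnut. Pillar and hopper: local x +15 to +107, y +-55 mm, 218 mm tall. The lever fully down draws a slide from under the walnut, which falls at once (about 0.3 s).
- lever_pad (a point): top centre of the orange pad at the front end of the dispenser's orange lever, where it is pressed downward. Pad 36 mm (along the dispenser's x) x 80 mm (y) x 10 mm. At rest it is about 198 mm above the crate top, fully pressed about 57 mm lower. It faces up to within about 0.3 rad.
- lever (a joint): lever angle, rad: 0 up (at rest), 0.4 fully down (stop). It hinges on a level line along the dispenser's y, at local x 0, 150 mm above the crate; the pad is 145 mm in front of the hinge line. A spring returns it; at the pad it takes about 1.5 N to start and 3 N to hold fully down.
- switch_box: black lock-switch box fixed to the crate, left or right of the dispenser; 100 (local x) x 62 (y) x 48 mm high, origin at the centre of its underside on the crate top. In its top a rocker, 78 mm (local x) x 42 mm, between two 8 mm wide side rims: green half towards local +x (away from the robot), red half towards -x.
- rocker (a joint): rocker angle, rad: +0.25 green end fully down = unlocked, -0.25 red end fully down = locked (as at the start). Hinge along the box's y, 48 mm above the crate. It stays where it is left; about 2 N at either end tips it; each end moves about 13 mm from stop to stop.
- green_end (a point): press point on the top face of the rocker's green half, 27 mm from its hinge line; about 64 mm above the crate when raised, 51 mm when down
- red_end (a point): press point on the top face of the rocker's red half, 27 mm from its hinge line; about 64 mm above the crate when raised, 51 mm when down
- walnut_center (a point): centre of the brown walnut, a 30 mm ball of 12 g, waiting in the clear drop tube about 103 mm above the crate; it must end in the bowl
- bowl: loose stainless steel bowl, 116 mm across the rim, 48 mm high, under the drop tube; origin at the centre of its underside
- salt_pot: loose white ceramic salt pot with a wooden lid, 76 mm across, 69 mm high, on the crate on the side of the dispenser away from the switch box; origin at the centre of its underside
- jug: loose blue plastic jug, 100 mm across, 160 mm high, 190 mm over handle and spout, rear left of the crate; origin at the centre of its underside
- pot_lid: loose aluminium pot lid lying flat, 160 mm across, 38 mm high with its knob, rear right of the crate; origin at the centre of its underside
- spice_jar: loose small jar with a red cap, 46 mm across, 85 mm high, rear of the crate right of the dispenser; origin at the centre of its underside
- mug: loose blue mug, 80 mm across, 85 mm high, on the table left of the crate; origin at the centre of its underside
- walnut: the same walnut; origin on its surface (its underside at the start), turns as it rolls
Not all that is in view belongs to the job. What is shaped like the bowl but pink or purple is not meant.

How it is judged:
By the outcome, as a careful person would: the job done as asked, in the order asked, and still so for the second after the job is handed in, with the robot touching nothing.
It also fails if it takes over 61 s, if anything falls off the work surface, if the arm or the gripper's body presses on something with over 40 N, if the wrist force passes 120 N, or if a joint passes its speed limit or range.

## Working session

There is one attempt and no reset: what is moved stays moved. The work goes in short steps, Python scripts to look and compute and a shell command to move; the robot and the scene stay as the last step left them, time stands still between calls to the robot, and variables do not carry over. Pictures are saved under pics/ and viewed, about 8 in all and at most 12, crops included, and the job is handed in when it is done.

```bash
mkdir -p pics; ls
cat > h.py <<'E'
import numpy as np, cv2
from bench import status, viewer, job
def grab(n,f=None):
    p,d=viewer.grab_frame(n)
    np.savez(f'{n}.npz',p=p,d=d)
    if f: cv2.imwrite('pics/'+f,p[:,:,::-1])
    return p,d
def pts(n,uv,d=None,z=None):
    """pixels -> world, by depth (array) or plane height z"""
    c=viewer.camera_params(n);f=192/np.tan(np.radians(c['fovy'])/2)
    uv=np.atleast_2d(np.float64(uv))
    m=(uv-[c['cx'],c['cy']])/f; s=m.copy()
    for _ in range(20): s=m/(1+c['k1']*(s**2).sum(1,keepdims=True))
    R=np.array(c['R']);t=np.array(c['t'])
    r=np.c_[s,np.ones(len(s))]@R; o=-R.T@t
    if z is None:
        k=d[uv[:,1].astype(int),uv[:,0].astype(int)]
    else: k=(z-o[2])/r[:,2]
    return o+r*k[:,None]
E
python3 - <<'E'
from h import *
a,_=grab('scene','s1.png');b,_=grab('top','t1.png')
s=status.read_state();print(s['time_s'],s['ee_pos'],s['ee_rot'],s['opening'])
for n in('scene','top'):
    c=viewer.camera_params(n);print(n,-np.array(c['R']).T@np.array(c['t']))
E
```

```text
pics
0.1 [ 0.13534235 -0.50707223  0.3034765 ] [[ 9.66194734e-01  2.57813347e-01 -1.19761408e-04]
 [ 2.57813346e-01 -9.66194301e-01  9.22544904e-04]
 [ 1.22131600e-04 -9.22234117e-04 -9.99999567e-01]] 0.08519142844340533
scene [1.07658162 0.95787586 1.39235537]
top [0.46876747 0.13625642 1.61682698]
```

View pics/s1.png

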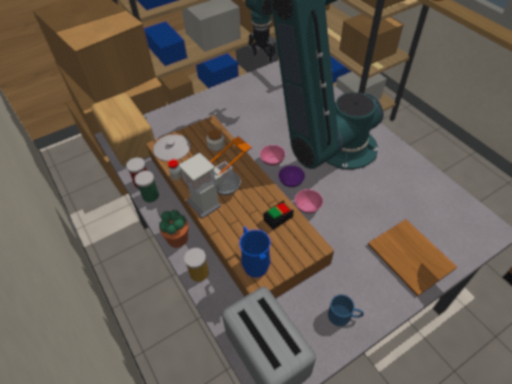

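View pics/t1.png

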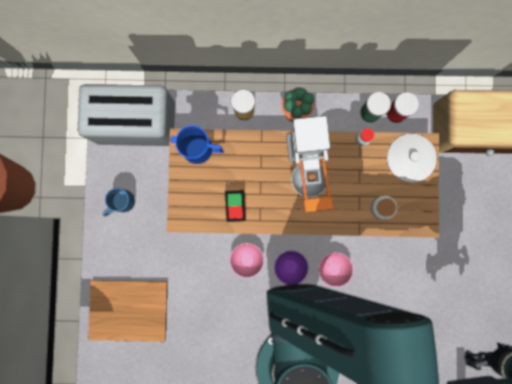

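The scene shows the steel bowl at top (310,182) under the dispenser tube. The pink and purple bowls (247,260), (291,267) and (337,268) are on the table and are decoys. The rocker is at top (236,205), the orange pad at about (318,204), and the salt pot at (385,207).

Run:
```python
from h import *
for n in('top','scene'):
    z=np.load(n+'.npz');p,d=z['p'],z['d'];h=cv2.cvtColor(p,cv2.COLOR_RGB2HSV)
    H,S,V=[h[...,i].astype(int) for i in range(3)]
    M={'green':(H>50)&(H<80)&(S>150)&(V>90),'red':((H<4)|(H>174))&(S>180)&(V>120),'orange':(H>5)&(H<16)&(S>190)&(V>140)}
    for k,m in M.items():
        N,l,st,c=cv2.connectedComponentsWithStats(m.astype(np.uint8))
        for i in range(1,N):
            if st[i,4]<25: continue
            v,u=np.where(l==i);P=pts(n,np.c_[u,v],d);P=P[d[v,u]>0]
            r=cv2.minAreaRect(P[:,:2].astype(np.float32)*1000)
            print(n,k,c[i].round(1),st[i,4],'med',np.median(P,0).round(3),'z',P[:,2].min().round(3),P[:,2].max().round(3),'rect',np.round(r[0]),np.round(r[1]),round(r[2],1))
c=cv2.imread('pics/t1.png')[100:245,210:410];cv2.imwrite('pics/t1c.png',cv2.resize(c,None,fx=4,fy=4,interpolation=cv2.INTER_CUBIC))
```

```text
top red [367.1 134.6] 94 med [ 0.764 -0.19   0.185] z 0.175 0.192 rect [ 765. -190.] [30. 33.] 4.5
top red [235.3 212.3] 147 med [0.518 0.214 0.153] z 0.133 0.165 rect [517. 214.] [32. 43.] 6.8
scene green [274.3 211.9] 61 med [0.559 0.22  0.163] z 0.155 0.168 rect [558. 220.] [30. 34.] 2.1
scene red [172.8 163.1] 49 med [ 0.766 -0.185  0.185] z 0.178 0.19 rect [ 766. -186.] [38. 30.] 76.7
scene red [283.1 207.5] 63 med [0.517 0.217 0.154] z 0.147 0.164 rect [516. 216.] [50. 27.] 87.5
scene orange [243.3 146.3] 72 med [ 0.543 -0.009  0.297] z 0.289 0.304 rect [541. -11.] [31. 49.] 5.7
scene orange [235.5 158.6] 27 med [0.59  0.013 0.279] z 0.268 0.29 rect [590.  12.] [60.  9.] 5.8
```

View pics/t1c.png

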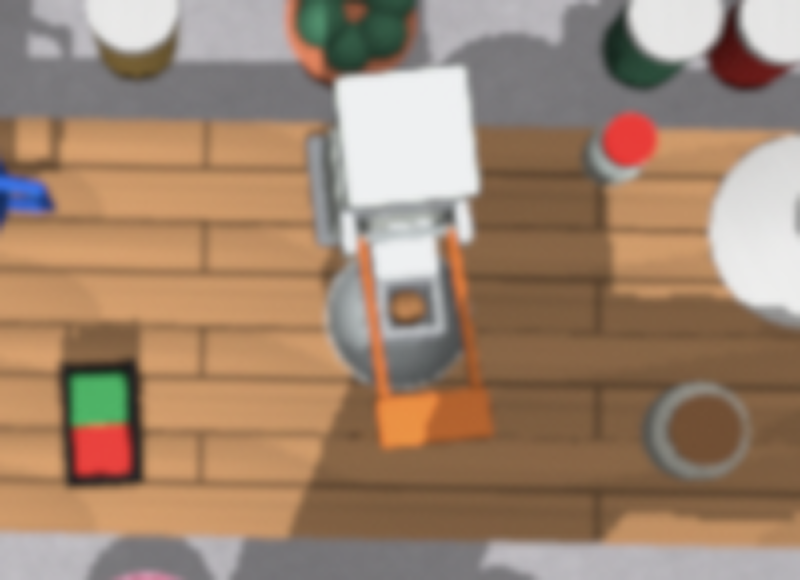

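Run:
```python
from h import *
q=lambda L:np.array(L)/4+[210,100]-0.4
P=pts('top',q([(376,395),(487,387),(492,436),(380,448)]),z=.298);print('pad',P.round(3),P.mean(0))
P=pts('top',q([(62,365),(136,361),(142,482),(68,487)]),z=.148);print('box',P.round(3),P.mean(0))
P=pts('top',q([(69,428),(132,425)]),z=.148);print('hinge',P.round(3),P.mean(0))
P=pts('top',q([(408,308)]),z=.21);print('walnut',P)
```

```text
pad [[ 0.556  0.013  0.298]
 [ 0.563 -0.065  0.298]
 [ 0.528 -0.069  0.298]
 [ 0.518  0.01   0.298]] [ 0.54131309 -0.02765407  0.298     ]
box [[0.585 0.247 0.148]
 [0.589 0.189 0.148]
 [0.494 0.182 0.148]
 [0.489 0.24  0.148]] [0.53898654 0.21476109 0.148     ]
hinge [[0.535 0.241 0.148]
 [0.538 0.191 0.148]] [0.5367012  0.21589082 0.148     ]
walnut [[ 0.62796634 -0.01821151  0.21      ]]
```

```bash
python3 -m handwheel '{"xyz":[[0,0,-0.7],[0.5,-0.5,-0.5],[0.7,-0.68,0],[0.7,-0.68,0],[0.7,-0.68,0]],"turn":[[0,0,0],[0,0,0],[0,0,0],[0,0,0],[0,0,0]]}' 1 20; python3 -m handwheel '{"xyz":[[0.7,-0.68,0],[0.7,-0.68,0],[0.7,-0.68,0],[0.7,-0.68,0],[0.7,-0.68,0]],"turn":[[0,0,0],[0,0,0],[0,0,0],[0,0,0],[0,0,0]]}'
```

```text
time_s: 0.72
ee_pos: [0.2473, -0.3181, 0.3757]
ee_rot: [[0.966, 0.257, 0.0], [0.257, -0.966, 0.0], [0.0, -0.0, -1.0]]
ft_force: [0.7, 0.2, 0.1]
opening: 0.0002
time_s: 1.35
ee_pos: [0.3976, -0.0666, 0.3758]
ee_rot: [[0.966, 0.258, 0.0], [0.258, -0.966, -0.0], [0.0, 0.0, -1.0]]
ft_force: [0.3, -1.7, 0.7]
opening: 0.0003
```

```bash
python3 -m handwheel '{"xyz":[[0.7,-0.68,0],[0.7,-0.68,0],[0.7,-0.68,0],[0.7,-0.68,0],[0.7,-0.68,0]],"turn":[[0,0,0],[0,0,0],[0,0,0],[0,0,0],[0,0,0]]}'; python3 -m handwheel '{"xyz":[[0,0,0.5],[0,0,0.5],[0,0,0],[0,0,0]],"turn":[[0,0,0.7],[0,0,0.7],[0,0,0],[0,0,0]]}'
```

```text
time_s: 1.98
ee_pos: [0.548, 0.1847, 0.3756]
ee_rot: [[0.966, 0.258, -0.0], [0.258, -0.966, -0.0], [-0.0, 0.0, -1.0]]
ft_force: [1.7, -1.4, 0.0]
opening: -0.0001
time_s: 2.48
ee_pos: [0.5515, 0.1502, 0.3164]
ee_rot: [[0.993, 0.115, -0.003], [0.115, -0.993, 0.023], [-0.0, -0.024, -1.0]]
ft_force: [0.4, 0.1, 1.3]
opening: 0.0003
```

```bash
python3 -m handwheel '{"xyz":[[0,0,0],[0,0,0]],"turn":[[0,0,0],[0,0,0]]}'
python3 - <<'E'
from h import *
s=status.read_state()
for k in('joints','qvel','joint_efforts','ft_force','ee_pos','ee_rot'):print(k,np.round(s[k],4).tolist())
grab('scene','s2.png');grab('top','t2.png')
a=cv2.imread('pics/s2.png');b=cv2.imread('pics/t2.png')
o=np.hstack([cv2.resize(a[90:290,130:330],(400,400)),cv2.resize(b[110:310,170:370],(400,400))]);cv2.imwrite('pics/c2.png',o)
E
```

```text
time_s: 2.72
ee_pos: [0.5516, 0.1505, 0.3164]
ee_rot: [[0.993, 0.116, -0.003], [0.116, -0.993, 0.023], [0.0, -0.024, -1.0]]
ft_force: [0.6, -0.8, 0.6]
opening: 0.0001
joints [0.115, 0.3402, 0.0987, 1.3291, 0.0235, 3.1406]
qvel [-0.0028, 0.0028, -0.005, -0.0002, 0.0004, -0.0016]
joint_efforts [-0.0725, -71.2605, 38.9168, 0.0207, 0.0823, 0.0003]
ft_force [0.5743, -0.7751, 0.5677]
ee_pos [0.5516, 0.1505, 0.3164]
ee_rot [[0.9933, 0.1157, -0.0025], [0.1157, -0.993, 0.0234], [0.0002, -0.0235, -0.9997]]
```

View pics/c2.png

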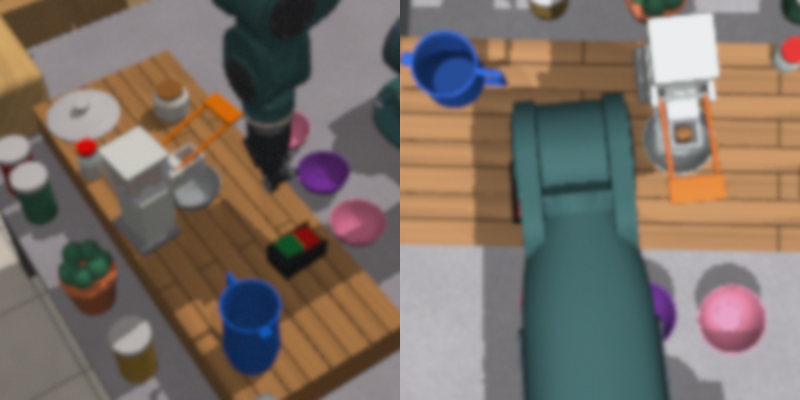

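The arm stopped because joint 6 is at its limit, and nothing was touched. I'll take the same grasp a half turn the other way.

```bash
python3 -m handwheel '{"xyz":[[0,0,0],[0,0,0],[0,0,0],[0,0,0],[0,0,0]],"turn":[[0,0,-1],[0,0,-1],[0,0,-1],[0,0,-1],[0,0,-1]]}'; python3 -m handwheel '{"xyz":[[0,0,0],[0,0,0],[0,0,0],[0,0,0],[0,0,0]],"turn":[[0,0,-1],[0,0,-1],[0,0,-1],[0,0,-1],[0,0,-1]]}';python3 -m handwheel '{"xyz":[[0,0,0],[0,0,0],[0,0,0],[0,0,0],[0,0,0]],"turn":[[0,0,-1],[0,0,-1],[0,0,-1],[0,0,-1],[0,0,-1]]}';python3 -m handwheel '{"xyz":[[0,0,0],[0,0,0],[0,0,0],[0,0,0],[0,0,0]],"turn":[[0,0,-1],[0,0,-1],[0,0,-1],[0,0,-1],[0,0,-1]]}';python3 -m handwheel '{"xyz":[[0,0,0],[0,0,0],[0,0,0]],"turn":[[0,0,-1],[0,0,-1],[0,0,0]]}'
```

```text
time_s: 3.45
ee_pos: [0.5515, 0.1502, 0.316]
ee_rot: [[0.684, 0.73, -0.003], [0.73, -0.683, 0.023], [0.015, -0.018, -1.0]]
ft_force: [0.3, -0.5, -0.6]
opening: 0.0001
time_s: 4.08
ee_pos: [0.5515, 0.1502, 0.316]
ee_rot: [[0.055, 0.999, -0.003], [0.998, -0.054, 0.023], [0.023, -0.004, -1.0]]
ft_force: [0.4, 0.3, 1.1]
opening: 0.0002
time_s: 4.7
ee_pos: [0.5515, 0.1502, 0.316]
ee_rot: [[-0.6, 0.8, -0.003], [0.8, 0.6, 0.023], [0.021, 0.011, -1.0]]
ft_force: [-0.1, 0.3, 0.4]
opening: -0.0002
time_s: 5.32
ee_pos: [0.5515, 0.1502, 0.316]
ee_rot: [[-0.974, 0.227, -0.003], [0.227, 0.974, 0.023], [0.009, 0.022, -1.0]]
ft_force: [0.7, -0.6, -1.2]
opening: 0.0
time_s: 5.7
ee_pos: [0.5515, 0.1502, 0.316]
ee_rot: [[-0.999, -0.045, -0.003], [-0.045, 0.999, 0.023], [0.002, 0.023, -1.0]]
ft_force: [-0.3, 1.0, -0.4]
opening: 0.0001
```

```bash
python3 -m handwheel '{"xyz":[[-0.15,0.55,0],[-0.14,0.55,0],[0,0,0.5],[0,0,0.5],[0,0,0]],"turn":[[0.17,0,0],[0,0,-0.1],[0,0,0],[0,0,0],[0,0,0]]}'
python3 - <<'E'
from h import *
grab('scene','s3.png')
a=cv2.imread('pics/s3.png')
cv2.imwrite('pics/c3.png',cv2.resize(a[150:260,210:350],None,fx=5,fy=5,interpolation=cv2.INTER_CUBIC))
E
```

```text
time_s: 6.32
ee_pos: [0.5649, 0.2167, 0.2551]
ee_rot: [[-0.998, -0.057, -0.006], [-0.057, 0.998, -0.001], [0.006, -0.001, -1.0]]
ft_force: [0.1, 0.5, 0.7]
opening: -0.0001
```

View pics/c3.png

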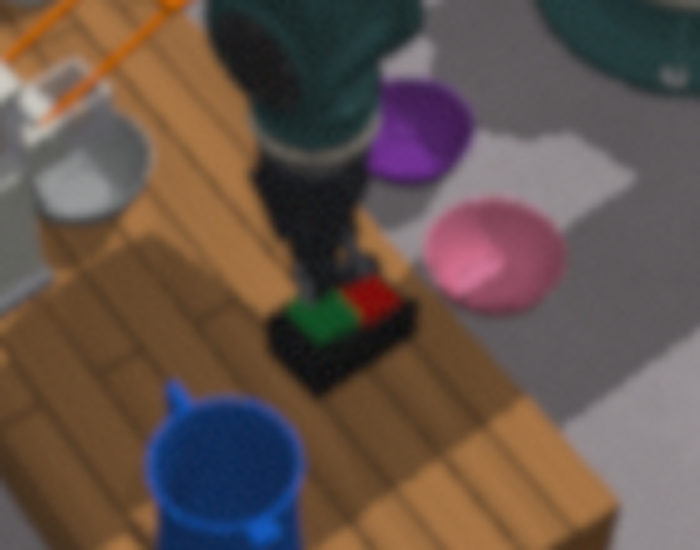

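The closed fingertips are just above the green half, at about (320,295) in the crop. I'll press now.

```bash
python3 -m handwheel '{"xyz":[[0,0,0.15],[0,0,0.15],[0,0,0.1],[0,0,0]],"turn":[[0,0,0],[0,0,0],[0,0,0],[0,0,0]]}'; python3 -m handwheel '{"xyz":[[0,0,0.06],[0,0,0.06],[0,0,0]],"turn":[[0,0,0],[0,0,0],[0,0,0]]}'
```

```text
time_s: 6.88
ee_pos: [0.5655, 0.2166, 0.2323]
ee_rot: [[-0.998, -0.059, -0.003], [-0.059, 0.998, -0.001], [0.003, -0.0, -1.0]]
ft_force: [-0.0, -0.4, -0.2]
opening: -0.0001
time_s: 7.25
ee_pos: [0.5662, 0.2168, 0.2256]
ee_rot: [[-0.998, -0.059, -0.001], [-0.059, 0.998, -0.0], [0.001, -0.0, -1.0]]
ft_force: [4.1, 1.0, 3.1]
opening: 0.0002
```

```bash
python3 -m handwheel '{"xyz":[[0,0,0.05],[0,0,0]],"turn":[[0,0,0],[0,0,0]]}'; python3 -m handwheel '{"xyz":[[0,0,0.05],[0,0,0]],"turn":[[0,0,0],[0,0,0]]}'
```

```text
time_s: 7.5
ee_pos: [0.5662, 0.2168, 0.2247]
ee_rot: [[-0.998, -0.059, 0.001], [-0.059, 0.998, 0.0], [-0.001, 0.0, -1.0]]
ft_force: [-1.7, -1.1, 27.6]
opening: 0.0001
time_s: 7.75
ee_pos: [0.5663, 0.2169, 0.2239]
ee_rot: [[-0.998, -0.059, 0.004], [-0.059, 0.998, 0.001], [-0.004, 0.001, -1.0]]
ft_force: [-8.8, -3.7, 54.3]
opening: -0.0004
```

It hit a hard stop at a tip height of 0.151, as expected for "fully down". I'll lift and look.

```bash
python3 -m handwheel '{"xyz":[[0,0,-0.5],[0,-0.3,-0.8],[0,-0.7,-0.6],[0,-0.9,0],[0,0,0]],"turn":[[0,0,0],[0,0,0],[0,0,0],[0,0,0],[0,0,0]]}'
python3 - <<'E'
from h import *
p,d=grab('scene','s4.png')
h=cv2.cvtColor(p,cv2.COLOR_RGB2HSV);H,S,V=[h[...,i].astype(int) for i in range(3)]
for k,m in {'green':(H>50)&(H<80)&(S>150)&(V>50),'red':((H<4)|(H>174))&(S>180)&(V>80)}.items():
    m[:190]=0;m[230:]=0;m[:,:255]=0;m[:,300:]=0
    v,u=np.where(m);P=pts('scene',np.c_[u,v],d);print(k,len(u),np.median(P,0).round(4),np.polyfit(P[:,0],P[:,2],1)[0].round(2))
a=cv2.imread('pics/s4.png')
cv2.imwrite('pics/c4.png',cv2.resize(a[180:250,240:320],None,fx=7,fy=7,interpolation=cv2.INTER_CUBIC))
E
```

```text
time_s: 8.38
ee_pos: [0.5725, 0.1003, 0.3333]
ee_rot: [[-0.998, -0.056, -0.003], [-0.056, 0.998, -0.001], [0.003, -0.0, -1.0]]
ft_force: [-0.1, 0.5, 0.4]
opening: -0.0001
green 97 [0.5638 0.2212 0.1519] -0.22
red 76 [0.5231 0.2209 0.1627] 2.18
```

View pics/c4.png

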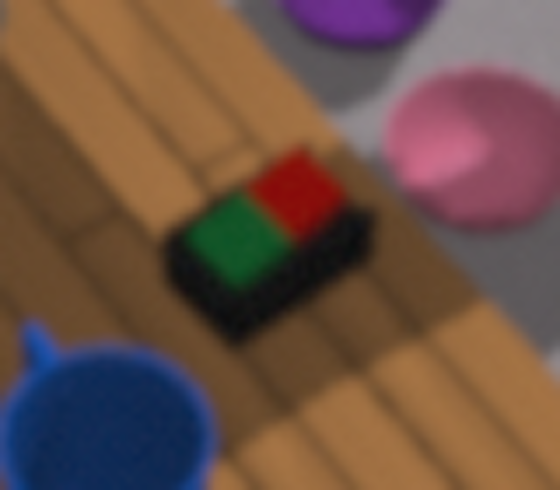

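Green is down: its slope is -0.22 and its height 0.152, so the switch is unlocked. Next is the lever.

```bash
python3 -m handwheel '{"xyz":[[0,0,-0.9],[0.2,-0.6,-0.3],[0.24,-0.7,0],[0.2,-0.8,0],[0,0,0]],"turn":[[0,0,0],[0,0,0],[0,0,0],[0,0,0],[0,0,0]]}'
python3 - <<'E'
from h import *
grab('scene','s5.png')
a=cv2.imread('pics/s5.png')
cv2.imwrite('pics/c5.png',cv2.resize(a[100:220,170:310],None,fx=5,fy=5,interpolation=cv2.INTER_CUBIC))
E
```

```text
time_s: 9.05
ee_pos: [0.5414, -0.0263, 0.4052]
ee_rot: [[-0.998, -0.057, -0.004], [-0.057, 0.998, -0.0], [0.004, -0.0, -1.0]]
ft_force: [0.2, 0.3, 0.0]
opening: 0.0001
```

View pics/c5.png

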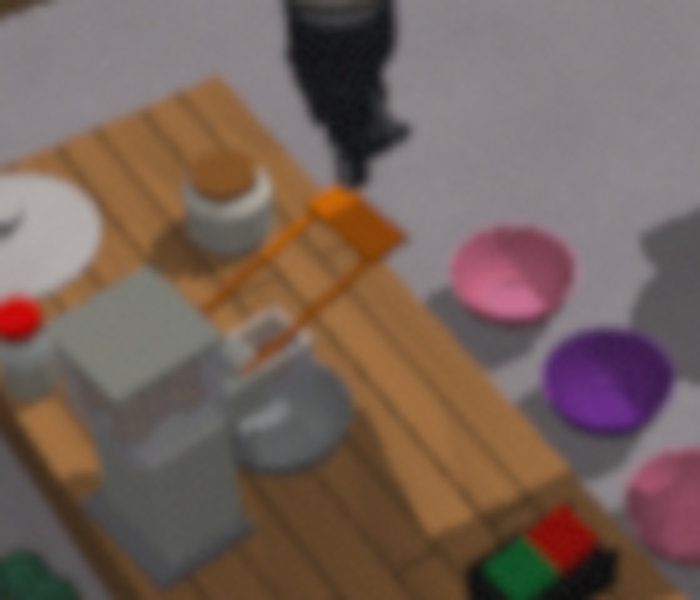

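The tip is above the pad, at about (350,180) in the crop against the pad at (360,220).

```bash
python3 -m handwheel '{"xyz":[[0,0,0.4],[0,0,0.3],[0,0,0.3],[0,0,0.3],[0,0,0]],"turn":[[0,0,0],[0,0,0],[0,0,0],[0,0,0],[0,0,0]]}'; python3 -m handwheel '{"xyz":[[0,0,0.06],[0,0,0.06],[0,0,0.05],[0,0,0]],"turn":[[0,0,0],[0,0,0],[0,0,0],[0,0,0]]}'
```

```text
time_s: 9.72
ee_pos: [0.5416, -0.0234, 0.3267]
ee_rot: [[-0.998, -0.061, -0.004], [-0.061, 0.998, 0.001], [0.004, 0.001, -1.0]]
ft_force: [-0.5, 0.9, 3.1]
opening: 0.0001
time_s: 10.22
ee_pos: [0.542, -0.0249, 0.3177]
ee_rot: [[-0.998, -0.059, -0.001], [-0.059, 0.998, -0.0], [0.001, 0.0, -1.0]]
ft_force: [-0.1, 3.5, 5.5]
opening: -0.0005
```

```bash
python3 -m handwheel '{"xyz":[[0,0,0.05],[0,0,0]],"turn":[[0,0,0],[0,0,0]]}'; python3 -m handwheel '{"xyz":[[0,0,0.05],[0,0,0]],"turn":[[0,0,0],[0,0,0]]}'
```

```text
time_s: 10.48
ee_pos: [0.5421, -0.0249, 0.316]
ee_rot: [[-0.998, -0.059, 0.001], [-0.059, 0.998, -0.0], [-0.001, -0.0, -1.0]]
ft_force: [-4.1, 4.6, 21.5]
opening: 0.0005
time_s: 10.72
ee_pos: [0.5421, -0.0249, 0.3145]
ee_rot: [[-0.998, -0.059, 0.003], [-0.059, 0.998, -0.001], [-0.003, -0.001, -1.0]]
ft_force: [-9.4, 5.3, 39.2]
opening: -0.0002
```

```bash
python3 -m handwheel '{"xyz":[[0,0,0],[0,0,0],[0,0,0]],"turn":[[0,0,0],[0,0,0],[0,0,0]]}'; python3 -m handwheel '{"xyz":[[0,0,-0.3],[0,0,-0.4],[0,0,-0.4],[0,0,-0.5],[0,0,0]],"turn":[[0,0,0],[0,0,0],[0,0,0],[0,0,0],[0,0,0]]}'
python3 - <<'E'
from h import *
grab('scene','s6.png')
a=cv2.imread('pics/s6.png')
cv2.imwrite('pics/c6.png',cv2.resize(a[100:220,170:310],None,fx=5,fy=5,interpolation=cv2.INTER_CUBIC))
E
```

```text
time_s: 11.1
ee_pos: [0.5421, -0.0249, 0.3145]
ee_rot: [[-0.998, -0.06, 0.003], [-0.06, 0.998, -0.001], [-0.003, -0.001, -1.0]]
ft_force: [-8.7, 4.5, 38.3]
opening: 0.0001
time_s: 11.72
ee_pos: [0.5425, -0.0253, 0.4088]
ee_rot: [[-0.998, -0.059, 0.0], [-0.059, 0.998, -0.001], [-0.0, -0.001, -1.0]]
ft_force: [0.6, -0.6, -0.5]
opening: -0.0003
```

View pics/c6.png

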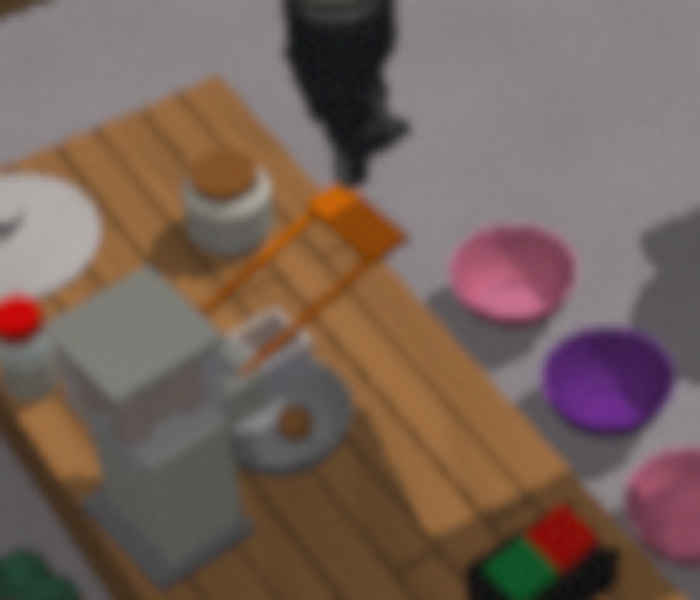

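The walnut is in the bowl at crop (293,422), and the lever is back up. Next is the red end.

```bash
python3 -m handwheel '{"xyz":[[0.05,0.8,0],[0.05,0.8,0],[0.06,0.8,0],[0.05,0.8,0],[0.06,0.8,0]],"turn":[[0,0,0],[0,0,0],[0,0,0],[0,0,0],[0,0,0]]}'; python3 -m handwheel '{"xyz":[[0,0,0],[0,0,0.8],[0,0,0.8],[0,0,0.8],[0,0,0]],"turn":[[0,0,0],[0,0,0],[0,0,0],[0,0,0],[0,0,0]]}'
```

```text
time_s: 12.4
ee_pos: [0.5111, 0.2149, 0.4062]
ee_rot: [[-0.998, -0.059, -0.004], [-0.059, 0.998, -0.001], [0.004, -0.001, -1.0]]
ft_force: [0.6, 0.3, 0.8]
opening: 0.0001
time_s: 13.02
ee_pos: [0.5096, 0.2123, 0.2604]
ee_rot: [[-0.998, -0.059, -0.009], [-0.059, 0.998, -0.002], [0.009, -0.002, -1.0]]
ft_force: [-1.1, -0.2, 0.8]
opening: 0.0001
```

```bash
python3 -m handwheel '{"xyz":[[-0.04,0,0.15],[0,0,0.15],[0,0,0.12],[0,0,0.08],[0,0,0]],"turn":[[0,0,0],[0,0,0],[0,0,0],[0,0,0],[0,0,0]]}'; python3 -m handwheel '{"xyz":[[0,0,0.05],[0,0,0.05],[0,0,0]],"turn":[[0,0,0],[0,0,0],[0,0,0]]}'
```

```text
time_s: 13.65
ee_pos: [0.5135, 0.2137, 0.2332]
ee_rot: [[-0.998, -0.059, -0.003], [-0.059, 0.998, -0.0], [0.003, -0.0, -1.0]]
ft_force: [0.1, 0.1, -0.2]
opening: -0.0001
time_s: 14.02
ee_pos: [0.5132, 0.2136, 0.2272]
ee_rot: [[-0.998, -0.059, -0.003], [-0.059, 0.998, -0.0], [0.003, -0.0, -1.0]]
ft_force: [-1.9, 0.2, 1.2]
opening: -0.0
```

```bash
python3 -m handwheel '{"xyz":[[0,0,0.05],[0,0,0]],"turn":[[0,0,0],[0,0,0]]}'
```

```text
time_s: 14.28
ee_pos: [0.5132, 0.2137, 0.2257]
ee_rot: [[-0.998, -0.06, -0.001], [-0.06, 0.998, -0.0], [0.001, -0.0, -1.0]]
ft_force: [-11.0, -1.4, 22.7]
opening: 0.0002
```

```bash
python3 -m handwheel '{"xyz":[[0,0,0.05],[0,0,0]],"turn":[[0,0,0],[0,0,0]]}'; python3 -m handwheel '{"xyz":[[0,0,-0.5],[0,0,-0.8],[0,-0.8,-0.5],[0,-0.9,0],[0,0,0]],"turn":[[0,0,0],[0,0,0],[0,0,0],[0,0,0],[0,0,0]]}'
python3 - <<'E'
from h import *
p,d=grab('scene','s7.png')
h=cv2.cvtColor(p,cv2.COLOR_RGB2HSV);H,S,V=[h[...,i].astype(int) for i in range(3)]
for k,m in {'green':(H>50)&(H<80)&(S>150)&(V>50),'red':((H<4)|(H>174))&(S>180)&(V>80)}.items():
    m[:190]=0;m[230:]=0;m[:,:255]=0;m[:,300:]=0
    v,u=np.where(m);P=pts('scene',np.c_[u,v],d);print(k,len(u),np.median(P,0).round(4),np.polyfit(P[:,0],P[:,2],1)[0].round(2))
a=cv2.imread('pics/s7.png')
cv2.imwrite('pics/c7.png',cv2.resize(a[110:270,140:340],None,fx=4,fy=4,interpolation=cv2.INTER_CUBIC)[:600])
E
```

```text
time_s: 14.52
ee_pos: [0.5132, 0.2137, 0.2249]
ee_rot: [[-0.998, -0.06, 0.001], [-0.06, 0.998, 0.0], [-0.001, 0.0, -1.0]]
ft_force: [-21.3, -4.1, 53.4]
opening: -0.0002
time_s: 15.15
ee_pos: [0.5204, 0.1092, 0.3297]
ee_rot: [[-0.998, -0.056, -0.001], [-0.056, 0.998, -0.001], [0.001, -0.001, -1.0]]
ft_force: [-0.4, 0.0, 1.0]
opening: -0.0003
green 72 [0.5646 0.2232 0.1634] 0.11
red 69 [0.5155 0.2186 0.1537] 0.31
```

View pics/c7.png

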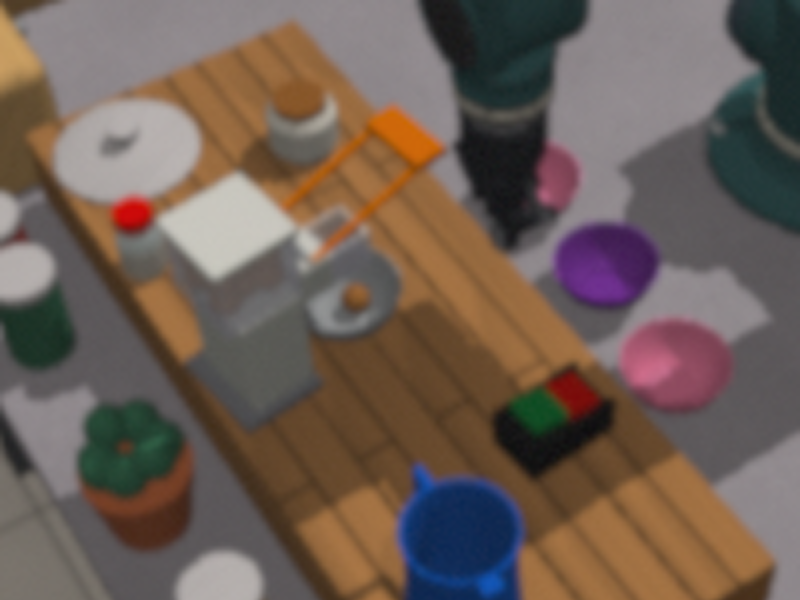

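The red end is down again at 0.154, with green at 0.163, matching the start. The walnut is in the bowl at crop (355,296), the lever is up, and the arm is clear.

```bash
python3 -c "
from bench import job
print(job.job_done())"
```

```text
the job is handed in; nothing more can be done
None
```

The walnut is in the steel bowl, and I handed the job in at about 15 s of robot time. I pressed the green end to its stop, pressed the lever to its stop, held it there and let it spring back up, then pressed the red end to its stop.

- **Lever and walnut:** the last picture shows the walnut in the bowl and the lever up.
- **Rocker:** the red end is down at z = 0.154 m and the green end is up at 0.163 m, both within 1 mm of their starting heights, so it is locked again. The slope fitted to the green patch was noisy this time (0.11 instead of about 0.25), so I relied on the heights.
- **Loose things:** the bowl and the other loose things in the last picture look unmoved. The mug was outside that view, and I made no numerical check of any of their positions.
- **Forces:** the highest reading was about 58 N at the wrist, with the fingertips pressing the red end against its stop.
- **One hitch:** joint 6 reached its range limit on the way to the rocker. The tool stopped short without touching anything, and I continued with it turned half round.

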